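# Shut one spice tube and flick open the next

## Robot

A 6-joint arm with a two-finger parallel gripper is mounted at the origin on the work surface. World frame = base frame: x ahead of the robot, y to its left, z up, the work surface at z = 0. Lengths are in m, angles in rad, forces in N, time in s.
With the tool pointing down it reaches from about 0.325 to 0.9 m from the base axis. Payload 6.1 kg.
Tool frame: the origin (TCP) lies midway between the tips of the shut fingers; the grasp point (between the pads) lies 19 mm behind it; z points along the fingers, y is the direction in which the jaws open and shut (so a half turn about z gives the same grasp; the last joint's range is limited). The gripper opens to 87 mm and grips with 3 to 60 N. Pads are 19 mm wide; open, the fingers measure 117 mm over their backs; the gripper's body (75 mm by 190 mm) begins 51 mm behind the grasp point.
Start: joints at [1.014, 0.22, 1.526, -0, 1.395, -0.126], TCP at [0.261, 0.568, 0.183] pointing down, gripper open.
Joint ranges: [-2.98, 2.98], [-0.91, 2.08], [0.09, 2.57], [-1.24, 4.39], [0.2, 2.65], [-2.68, 2.68]. Speed limits (rad/s): [2.57, 2.57, 3.01, 3.14, 3.14, 3.14].

## Interface

Orientations are given as a unit quaternion [w, x, y, z].
In Python, from plant import status, imaging, job gives the robot as it stands.
- The arm moves only by the shell command python3 -m creep 'ROWS'. ROWS is JSON, a list of rows, each a list of 7 numbers: the shift along the tool's x, y, z in cm, then the turn, a rotation vector about the tool's x, y, z in degrees, then the finger opening in cm, from 0 to 8.7. In form: [[dx, dy, dz, wx, wy, wz, fingers], ...]. A call has exactly 8 rows; each row shifts and turns the commanded pose from where the row before left it, along the tool's axes as they then stand; what a row does not reach is not made up. A row lasts 1/12 s, in which the tool goes at most 41.7 mm and 7.16 degrees, less where a joint would pass 70% of its speed; a pose out of reach is approached as far as the arm can. A call is refused whole if a number of a shift passes 4.17 or a number of a turn 7.16, either way. A call with a gripper value outside its range is refused whole. The fingers move at their own pace and stop on an object; the grip force is fixed at half the most. Time passes only in rows, so rows that do not move let the fingers close, or fill a call up. It gives the time, the measured TCP pose, the force and the opening at its end, in the units of the state.
- status.get_obs(): the state, without advancing time (a new reading comes with each control period).
- imaging.snapshot(name): name is "scene" or "top" or "wrist"; returns (picture, depth): 480x640x3 uint8, red, green, blue; 480x640 float32, m along the optical axis (not along the pixel's ray), 0 where there is no reading.
- imaging.camera_params(name): a dict with "vfov" (degrees; the focal length in pixels is half the picture's height over the tangent of half this angle, whatever the lens; pixels are square), "cx", "cy" (the principal point, pixels), "extrinsics" (4x4, takes a point from camera to world coordinates); the wrist camera has in their place "mount" (4x4, takes a point from camera to tool coordinates, whose origin is the TCP and whose axes are the flange's). Camera axes: x right, y down, z forward; pixel columns grow to the right and rows downward; lengths in m; the calibration is good to about 2 mm. A picture is of the moment at which its call begins: read the wrist's pose just before it. camera_params takes no time and is no camera call.
- job.finish_job(): hands the job in, once; it reports no verdict.
The state is a dict: "t": time; "joint_pos": joint angles; "dq": joint speeds; "effort": joint torques, N m; "position": TCP position; "tcp_rot": TCP orientation; "force": force on the tool from outside, world axes, zero at the start; "moment": the same for the moment, N m; "grip_width": finger opening in m.
Only numpy, scipy, OpenCV 4.12 (cv2) and the standard library are available. Lean on these libraries where they do the work, as an engineer would, in place of code of your own. Each camera call takes 0.05 s, during which the arm holds its last target. There are 200 camera calls.

## Task

In the oak spice rack the green-capped tube has been left open: press its cap fully shut first. Then flick open the red cap by its thumb paddle so that the lid stands up steeply, well past halfway to upright, ready for the cook; leave the white and yellow caps shut.

Things in the scene. Friction and masses are not known exactly. Their poses are not given: they have to be found in the camera images.
- green_tube: green-capped spice tube, fixed in a row of four (80 mm pitch) in an oak rack. Amber glass, 44 mm across, green band. Origin: centre of its underside, 12 mm above the worktop; z up, x from the cap's front back to its hinge, y along hinge and row. Hinge pin at (26, 0, 120) mm. Shut lid: level green disc, 48 mm across, from 119 to 127 mm up, its front rim 50 mm before the pin. The rack's top is 60 mm up here.
- green_cap (a joint): green cap's hinge, rad: 0 shut, grows as the lid rises and tips back, 1.4 end stop. Stiff: stays where left, moves with 1 to 2 N; no catch. Starts open at 0.85 to 1.25. A green thumb paddle (36 long, 30 wide, 4 mm thick), one piece with the lid, runs back from the pin, sloping 0.5 rad up when shut; pressing it down some 26 mm behind the pin tips the lid up.
- red_tube: red-capped spice tube, fixed in a row of four (80 mm pitch) in an oak rack. Amber glass, 44 mm across, red band. Origin: centre of its underside, 12 mm above the worktop; z up, x from the cap's front back to its hinge, y along hinge and row. Hinge pin at (26, 0, 120) mm. Shut lid: level red disc, 48 mm across, from 119 to 127 mm up, its front rim 50 mm before the pin. The rack's top is 60 mm up here.
- red_cap (a joint): red cap's hinge, rad: 0 shut, grows as the lid rises and tips back, 1.4 end stop. Stiff: stays where left, moves with 1 to 2 N; no catch. Starts shut. A red thumb paddle (36 long, 30 wide, 4 mm thick), one piece with the lid, runs back from the pin, sloping 0.5 rad up when shut; pressing it down some 26 mm behind the pin tips the lid up.
- white_cap (a joint): white cap's hinge, rad: 0 shut, grows as the lid rises and tips back, 1.4 end stop. Stiff: stays where left, moves with 1 to 2 N; no catch. Starts shut, on a like tube in the row. A white thumb paddle (36 long, 30 wide, 4 mm thick), one piece with the lid, runs back from the pin, sloping 0.5 rad up when shut; pressing it down some 26 mm behind the pin tips the lid up.
- yellow_cap (a joint): yellow cap's hinge, rad: 0 shut, grows as the lid rises and tips back, 1.4 end stop. Stiff: stays where left, moves with 1 to 2 N; no catch. Starts shut, on a like tube in the row. A yellow thumb paddle (36 long, 30 wide, 4 mm thick), one piece with the lid, runs back from the pin, sloping 0.5 rad up when shut; pressing it down some 26 mm behind the pin tips the lid up.

How it is judged:
By the outcome, as a careful person would: the job done as asked, in the order asked, and still so for the second after the job is handed in, with the robot touching nothing.
It also fails if it takes over 40 s, if anything falls off the work surface, if the arm or the gripper's body presses on something with over 40 N, if the wrist force passes 120 N, or if a joint passes its speed limit or range.

## Working session

There is one attempt and no reset: what is moved stays moved. The work goes in short steps, Python scripts to look and compute and a shell command to move; the robot and the scene stay as the last step left them, time stands still between calls to the robot, and variables do not carry over. Pictures are saved under pics/ and viewed, on a budget of 10 in all, crops included, one or two more only if the job needs it, and the job is handed in when it is done.

```bash
mkdir -p pics; cat > h.py <<'E'
import numpy as np, cv2
from plant import status, imaging, job
from scipy.spatial.transform import Rotation as R
def shot(n,f=None):
    o=status.get_obs(); p,d=imaging.snapshot(n); c=imaging.camera_params(n)
    if f: cv2.imwrite('pics/'+f,p[:,:,::-1])
    if n=='wrist':
        q=o['tcp_rot']; T=np.eye(4); T[:3,:3]=R.from_quat([q[1],q[2],q[3],q[0]]).as_matrix(); T[:3,3]=o['position']; E=T@np.array(c['mount'])
    else: E=np.array(c['extrinsics'])
    fl=240/np.tan(np.radians(c['vfov'])/2)
    v,u=np.mgrid[:480,:640]
    P=np.stack([(u-c['cx'])/fl*d,(v-c['cy'])/fl*d,d],-1)@E[:3,:3].T+E[:3,3]
    P[d==0]=np.nan
    return p,d,P,E,fl
E
python3 - <<'E'
from h import *
import plant
for n in('scene','top'):
    p,d,P,E,fl=shot(n,n+'1.png'); print(n,E.round(3).tolist(),fl,imaging.camera_params(n))
o=status.get_obs();print(o)
E
```

```text
scene [[0.176, 0.868, -0.464, 0.897], [0.984, -0.157, 0.079, -0.038], [-0.005, -0.471, -0.882, 0.69], [0.0, 0.0, 0.0, 1.0]] 491.1980627028776 {'vfov': 52.08038733694143, 'cx': 322.2010501861743, 'cy': 239.81821505519017, 'extrinsics': array([[ 0.17585629,  0.86814697, -0.4641071 ,  0.89702271],
       [ 0.98440495, -0.1573033 ,  0.07875642, -0.03781998],
       [-0.00463343, -0.47071914, -0.88227095,  0.69028029],
       [ 0.        ,  0.        ,  0.        ,  1.        ]])}
top [[0.018, -0.986, 0.166, 0.447], [-1.0, -0.014, 0.02, 0.033], [-0.018, -0.166, -0.986, 0.945], [0.0, 0.0, 0.0, 1.0]] 539.6229497887182 {'vfov': 47.95469064862562, 'cx': 311.9185835794011, 'cy': 236.30402274473093, 'extrinsics': array([[ 0.01768733, -0.98599127,  0.16585651,  0.44737202],
       [-0.99968604, -0.01449504,  0.02043811,  0.03255597],
       [-0.0177477 , -0.16616594, -0.98593808,  0.94467169],
       [ 0.        ,  0.        ,  0.        ,  1.        ]])}
{'t': 0.1, 'joint_pos': array([ 1.01386560e+00,  2.21154176e-01,  1.52747505e+00, -7.39301046e-06,
        1.39470415e+00, -1.26152606e-01]), 'dq': array([ 0.0017857 , -0.00161543, -0.00298075,  0.00253378,  0.00201131,
       -0.00051504]), 'effort': array([ 6.37844059e-04, -4.95941913e+01, -3.88522124e+01,  7.01133418e-02,
        5.14823163e-02, -4.77588333e-05]), 'position': array([0.26069229, 0.56735449, 0.18185389]), 'tcp_rot': array([-2.88090021e-04,  2.13726796e-01,  9.76893085e-01, -8.21306694e-04]), 'force': array([ 0.58354894, -0.46863259,  0.29561751]), 'moment': array([0.01678943, 0.03913676, 0.03729615]), 'grip_width': 0.0870462390119612}
```

View pics/scene1.png

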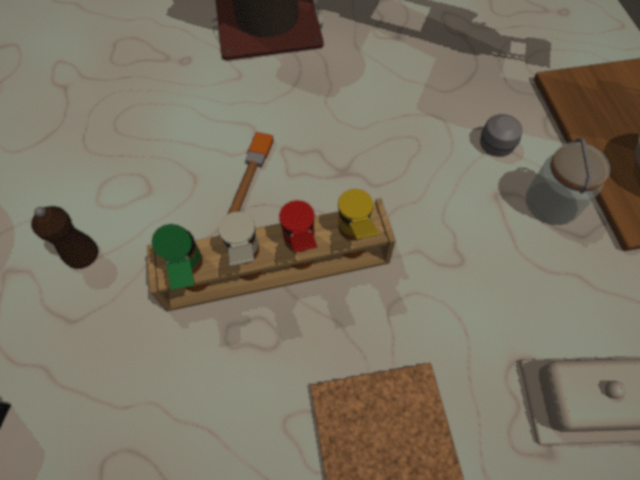

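View pics/top1.png

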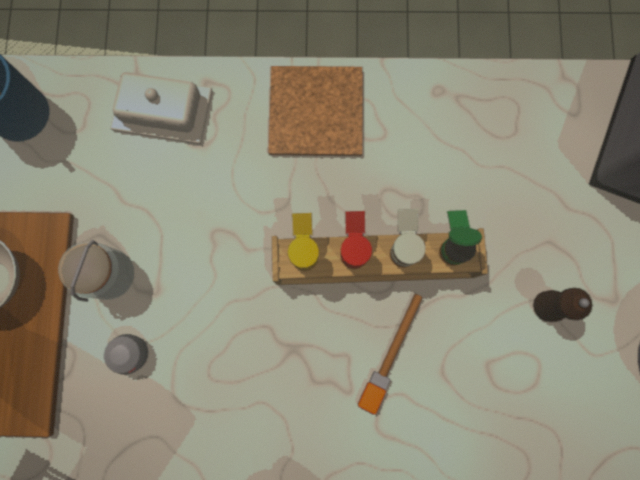

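The top view shows lids of yellow (303,252), red (356,250), white (408,248), and green standing open near (463,237). The paddles point up in the image, which is away from the robot (+x). Next I'll measure the discs.

```bash
cat > m.py <<'E'
from h import *
def masks(p):
    h=cv2.cvtColor(p,cv2.COLOR_RGB2HSV).astype(int); H,S,V=h[...,0],h[...,1],h[...,2]
    return {'red':((H<5)|(H>174))&(S>190)&(V>70),'yellow':(H>22)&(H<32)&(S>190)&(V>70),'green':(H>50)&(H<85)&(S>150)&(V>40)}
def rep(n):
    p,d,P,E,fl=shot(n)
    for k,m in masks(p).items():
        m=cv2.morphologyEx(m.astype(np.uint8),cv2.MORPH_OPEN,np.ones((3,3)))
        nc,l,st,ce=cv2.connectedComponentsWithStats(m)
        for i in range(1,nc):
            if st[i,4]<80: continue
            Q=P[l==i]; Q=Q[np.isfinite(Q[:,0])]
            print(n,k,st[i].tolist(),'z pct',np.percentile(Q[:,2],[2,25,50,75,98]).round(3))
            if k!='green':
                D=Q[abs(Q[:,2]-.139)<.004]
                # disc = points of level height; centre by enclosing circle
                m2=((l==i)&(abs(P[...,2]-.139)<.005)).astype(np.uint8)
                m2=cv2.morphologyEx(m2,cv2.MORPH_OPEN,np.ones((5,5)))
                pts=P[m2>0][:,:2]
                c,r=cv2.minEnclosingCircle((pts*1000).astype(np.float32)); print('  disc',np.array(c).round(1),round(r,1),pts.mean(0).round(4))
            for lo in np.arange(.11,.2,.006):
                B=Q[(Q[:,2]>=lo)&(Q[:,2]<lo+.006)]
                if len(B)>8: print('   z%.3f'%lo,len(B),B.mean(0).round(4),B.min(0)[:2].round(3),B.max(0)[:2].round(3))
if __name__=='__main__':
    rep('top');rep('scene')
E
python3 m.py
```

```text
top yellow [289, 223, 29, 44, 822] z pct [0.137 0.139 0.14  0.141 0.143]
  disc [566.5  63.1] 29.8 [0.5619 0.0618]
   z0.134 366 [0.5658 0.0626 0.1387] [0.537 0.041] [0.596 0.083]
   z0.140 452 [0.5625 0.0618 0.1412] [0.537 0.041] [0.602 0.083]
scene red [281, 202, 35, 49, 1183] z pct [0.134 0.137 0.138 0.139 0.149]
  disc [576.2 -14.8] 33.3 [ 0.5725 -0.0153]
   z0.128 21 [ 0.5849 -0.0176  0.1333] [ 0.575 -0.035] [0.593 0.001]
   z0.134 925 [ 0.5706 -0.0152  0.1374] [ 0.543 -0.037] [0.606 0.006]
   z0.140 120 [ 0.6067 -0.014   0.1429] [ 0.58  -0.029] [0.619 0.   ]
   z0.146 108 [ 0.6167 -0.0131  0.1481] [ 0.611 -0.027] [0.621 0.001]
scene yellow [340, 190, 37, 48, 1141] z pct [0.134 0.137 0.138 0.139 0.149]
  disc [571.6  64.3] 32.8 [0.5681 0.0643]
   z0.128 16 [0.5822 0.0606 0.1335] [0.573 0.047] [0.587 0.078]
   z0.134 892 [0.5664 0.0642 0.1375] [0.539 0.043] [0.599 0.086]
   z0.140 120 [0.6017 0.0656 0.143 ] [0.55  0.051] [0.611 0.082]
   z0.146 101 [0.6126 0.0662 0.1481] [0.607 0.053] [0.617 0.079]
scene green [154, 226, 40, 62, 1545] z pct [0.118 0.127 0.147 0.159 0.171]
   z0.116 149 [ 0.6242 -0.1727  0.1201] [ 0.616 -0.185] [ 0.629 -0.16 ]
   z0.122 251 [ 0.6131 -0.1727  0.1252] [ 0.601 -0.186] [ 0.624 -0.157]
   z0.128 129 [ 0.6037 -0.1716  0.1301] [ 0.598 -0.186] [ 0.611 -0.158]
   z0.134 56 [ 0.5991 -0.1735  0.1373] [ 0.596 -0.184] [ 0.601 -0.164]
   z0.140 142 [ 0.5953 -0.172   0.1433] [ 0.591 -0.191] [ 0.601 -0.153]
   z0.146 184 [ 0.5911 -0.1736  0.149 ] [ 0.586 -0.195] [ 0.596 -0.152]
   z0.152 214 [ 0.5866 -0.1729  0.1551] [ 0.58  -0.195] [ 0.592 -0.151]
   z0.158 205 [ 0.582  -0.1724  0.1611] [ 0.577 -0.193] [ 0.586 -0.151]
   z0.164 151 [ 0.5776 -0.1737  0.167 ] [ 0.574 -0.191] [ 0.583 -0.155]
   z0.170 45 [ 0.5745 -0.1742  0.1714] [ 0.572 -0.187] [ 0.578 -0.162]
```

```bash
python3 -m creep '[[0,0,-2,0,0,-5,0],[0,0,-2,0,0,-5,0],[0,0,-2,0,0,-5,0],[0,0,-2,0,0,-5,0],[0,0,-2,0,0,-5,0],[0,0,-2,0,0,-2.3,0],[0,0,0,0,0,0,0],[0,0,0,0,0,0,0]]'
cat > g.py <<'E'
from h import *
import sys
def go(t):
    o=status.get_obs();q=o['tcp_rot'];M=R.from_quat([q[1],q[2],q[3],q[0]]).as_matrix()
    print('t',round(o['t'],2),'pos',o['position'].round(4),'F',o['force'].round(1),'axes x',M[:,0].round(3),'z',M[:,2].round(3),'shift cm',(M.T@(np.array(t)-o['position'])*100).round(2))
if __name__=='__main__': go([float(a) for a in sys.argv[1:4]])
E
python3 g.py .571 -.175 .22
python3 - <<'E'
from h import *
for n in('top','scene'):
    _,_,P,_,_=shot(n); 
    for y0 in np.arange(-.3,.7,.1):
        Q=P[(P[...,1]>y0)&(P[...,1]<y0+.1)&(P[...,0]>.2)&(P[...,0]<.75)]
        if len(Q): print(n,y0.round(1),Q[:,2].max().round(3),Q[Q[:,2].argmax()].round(3))
E
```

```text
t: 0.87
position: [0.2614, 0.5685, 0.3041]
tcp_rot: [0.001, -0.022, 1.0, 0.001]
force: [-0.3, 0.3, -0.5]
grip_width: 0.0418
t 0.87 pos [0.2614 0.5685 0.3041] F [-0.3  0.3 -0.5] axes x [-0.999 -0.045 -0.002] z [ 0.001  0.002 -1.   ] shift cm [-27.59 -75.68   8.28]
top -0.3 0.084 [ 0.567 -0.221  0.084]
top -0.2 0.178 [ 0.573 -0.174  0.178]
top -0.1 0.155 [ 0.624 -0.1    0.155]
top 0.0 0.154 [0.614 0.057 0.154]
top 0.1 0.083 [0.543 0.112 0.083]
top 0.2 0.008 [0.741 0.226 0.008]
top 0.3 0.126 [0.565 0.397 0.126]
top 0.4 0.129 [0.507 0.413 0.129]
top 0.5 0.085 [0.564 0.546 0.085]
top 0.6 0.023 [0.616 0.6   0.023]
scene -0.3 0.079 [ 0.569 -0.222  0.079]
scene -0.2 0.175 [ 0.574 -0.18   0.175]
scene -0.1 0.151 [ 0.619 -0.025  0.151]
scene 0.0 0.151 [0.613 0.079 0.151]
scene 0.1 0.079 [0.529 0.111 0.079]
scene 0.2 0.004 [0.2   0.205 0.004]
scene 0.3 0.124 [0.561 0.399 0.124]
scene 0.4 0.126 [0.527 0.409 0.126]
scene 0.5 0.078 [0.489 0.54  0.078]
scene 0.6 0.024 [0.304 0.655 0.024]
```

```bash
python3 -m creep '[[-1.15,-3.15,0,0,0,0,0],[-1.15,-3.15,0,0,0,0,0],[-1.15,-3.15,0,0,0,0,0],[-1.15,-3.15,0,0,0,0,0],[-1.15,-3.15,0,0,0,0,0],[-1.15,-3.15,0,0,0,0,0],[-1.15,-3.15,0,0,0,0,0],[-1.15,-3.15,0,0,0,0,0]]'
python3 -m creep '[[-1.15,-3.15,0,0,0,0,0],[-1.15,-3.15,0,0,0,0,0],[-1.15,-3.15,0,0,0,0,0],[-1.15,-3.15,0,0,0,0,0],[-1.15,-3.15,0,0,0,0,0],[-1.15,-3.15,0,0,0,0,0],[-1.15,-3.15,0,0,0,0,0],[-1.15,-3.15,0,0,0,0,0]]'
python3 -m creep '[[-1.15,-3.15,0,0,0,0,0],[-1.15,-3.15,0,0,0,0,0],[-1.15,-3.15,0,0,0,0,0],[-1.15,-3.15,0,0,0,0,0],[-1.15,-3.15,0,0,0,0,0],[-1.15,-3.15,0,0,0,0,0],[0,0,0,0,0,0,0],[0,0,0,0,0,0,0]]'
python3 g.py .571 -.175 .22; python3 -c "
from h import *
shot('wrist','w1.png')"
```

```text
t: 1.63
position: [0.364, 0.3184, 0.3009]
tcp_rot: [-0.001, -0.023, 1.0, -0.001]
force: [0.4, 0.2, -0.4]
grip_width: 0.0005
t: 2.3
position: [0.4673, 0.0712, 0.301]
tcp_rot: [-0.001, -0.022, 1.0, 0.0]
force: [0.7, 1.1, -0.3]
grip_width: 0.0005
t: 2.97
position: [0.5446, -0.1141, 0.3002]
tcp_rot: [-0.002, -0.021, 1.0, 0.001]
force: [-1.0, 0.1, -0.4]
grip_width: 0.0005
t 2.97 pos [ 0.5446 -0.1141  0.3002] F [-1.   0.1 -0.4] axes x [-0.999 -0.042  0.004] z [-0.004  0.002 -1.   ] shift cm [-2.41 -6.21  8.  ]
```

View pics/w1.png

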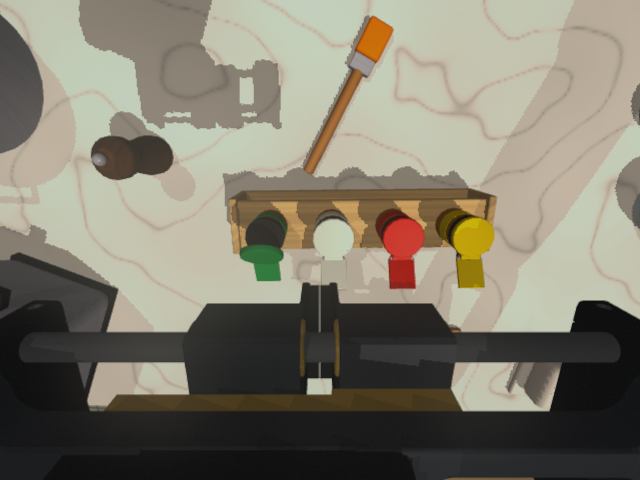

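The wrist view shows the row square to the tool: green lid at (262,254), white (333,237), red (403,237), yellow (472,233). I'll refine positions from this view.

```bash
python3 -c "
from m import *
rep('wrist')"
```

```text
wrist red [382, 218, 41, 70, 1958] z pct [0.136 0.138 0.139 0.14  0.149]
  disc [573.6 -17.2] 34.2 [ 0.5701 -0.0172]
   z0.134 1476 [ 0.5677 -0.0172  0.1383] [ 0.539 -0.04 ] [0.604 0.006]
   z0.140 278 [ 0.6022 -0.0154  0.1428] [ 0.543 -0.039] [0.613 0.001]
   z0.146 188 [ 0.6149 -0.0145  0.1483] [ 0.609 -0.028] [ 0.62  -0.001]
wrist yellow [439, 210, 24, 29, 225] z pct [0.091 0.096 0.1   0.106 0.11 ]
  disc [0. 0.] 0.0 [nan nan]
wrist yellow [450, 217, 42, 71, 2095] z pct [0.135 0.138 0.139 0.14  0.15 ]
  disc [569.3  65.9] 35.0 [0.5663 0.0625]
   z0.128 22 [0.5555 0.0481 0.1334] [0.536 0.04 ] [0.587 0.061]
   z0.134 1560 [0.5636 0.0621 0.1382] [0.535 0.039] [0.599 0.086]
   z0.140 289 [0.5974 0.0643 0.1427] [0.541 0.042] [0.61  0.082]
   z0.146 212 [0.6109 0.0648 0.1484] [0.604 0.051] [0.616 0.079]m.py:20: RuntimeWarning: Mean of empty slice.
  c,r=cv2.minEnclosingCircle((pts*1000).astype(np.float32)); print('  disc',np.array(c).round(1),round(r,1),pts.mean(0).round(4))
  ret = um.true_divide(
```

```bash
python3 -m creep '[[-0.5,-1.5,0.5,0,0,0,0],[-0.5,-1.5,0.5,0,0,0,0],[-0.5,-1.5,0.5,0,0,0,0],[-0.5,-1.5,0.5,0,0,0,0],[-0.4,-0.2,1,0,0,0,0],[0,0,1,0,0,0,0],[0,0,1,0,0,0,0],[0,0,1,0,0,0,0]]'; python3 g.py .571 -.175 .2
```

```text
t: 3.73
position: [0.5718, -0.1731, 0.2411]
tcp_rot: [-0.001, -0.023, 1.0, 0.0]
force: [-0.2, 0.1, -0.1]
grip_width: 0.0005
t 3.73 pos [ 0.5718 -0.1731  0.2411] F [-0.2  0.1 -0.1] axes x [-0.999 -0.046  0.001] z [-0.001  0.001 -1.   ] shift cm [ 0.08 -0.19  4.11]
```

```bash
python3 -m creep '[[0.2,-0.2,1.5,0,0,0,0],[0,0,1.5,0,0,0,0],[0,0,1.2,0,0,0,0],[0,0,1,0,0,0,0],[0,0,0.6,0,0,0,0],[0,0,0.5,0,0,0,0],[0,0,0.5,0,0,0,0],[0,0,0.5,0,0,0,0]]'; python3 g.py .57 -.175 .139;python3 -m creep '[[0,0,0.5,0,0,0,0],[0,0,0.5,0,0,0,0],[0,0,0.5,0,0,0,0],[0,0,0.5,0,0,0,0],[0,0,0.4,0,0,0,0],[0,0,0.3,0,0,0,0],[0,0,0,0,0,0,0],[0,0,0,0,0,0,0]]'; python3 g.py .57 -.175 .139
```

```text
t: 4.4
position: [0.5707, -0.1759, 0.1701]
tcp_rot: [0.001, -0.023, 1.0, -0.0]
force: [0.0, -0.6, 0.0]
grip_width: 0.0003
t 4.4 pos [ 0.5707 -0.1759  0.1701] F [ 0.  -0.6  0. ] axes x [-0.999 -0.046 -0.001] z [ 0.001 -0.001 -1.   ] shift cm [0.07 0.1  3.11]
t: 5.07
position: [0.5702, -0.1757, 0.1427]
tcp_rot: [-0.0, -0.023, 1.0, 0.0]
force: [-1.0, -0.7, 1.0]
grip_width: 0.0005
t 5.07 pos [ 0.5702 -0.1757  0.1427] F [-1.  -0.7  1. ] axes x [-0.999 -0.046  0.   ] z [-0.  0. -1.] shift cm [0.02 0.07 0.37]
```

```bash
python3 -m creep '[[0,0,0.1,0,0,0,0],[0,0,0.1,0,0,0,0],[0,0,0.1,0,0,0,0],[0,0,0.1,0,0,0,0],[0,0,0.05,0,0,0,0],[0,0,0,0,0,0,0],[0,0,0,0,0,0,0],[0,0,0,0,0,0,0]]'; python3 g.py .57 -.175 .139
```

```text
t: 5.73
position: [0.5703, -0.1758, 0.1384]
tcp_rot: [0.0, -0.023, 1.0, -0.0]
force: [0.4, -0.1, -0.8]
grip_width: 0.0002
t 5.73 pos [ 0.5703 -0.1758  0.1384] F [ 0.4 -0.1 -0.8] axes x [-0.999 -0.046 -0.   ] z [ 0. -0. -1.] shift cm [ 0.03  0.08 -0.06]
```

```bash
python3 -m creep '[[0,0,0.05,0,0,0,0],[0,0,0.05,0,0,0,0],[0,0,0,0,0,0,0],[0,0,0,0,0,0,0],[0,0,0,0,0,0,0],[0,0,0,0,0,0,0],[0,0,0,0,0,0,0],[0,0,0,0,0,0,0]]'; python3 g.py .57 -.175 .139; python3 -c "
from h import *
p,*_=shot('scene');cv2.imwrite('pics/s2.png',cv2.resize(p[150:350,100:420,::-1],None,fx=2.4,fy=2.4))"
```

```text
t: 6.4
position: [0.5703, -0.1758, 0.1373]
tcp_rot: [0.0, -0.023, 1.0, 0.0]
force: [0.4, -0.5, 0.4]
grip_width: 0.0002
t 6.4 pos [ 0.5703 -0.1758  0.1373] F [ 0.4 -0.5  0.4] axes x [-0.999 -0.046 -0.   ] z [ 0.  0. -1.] shift cm [ 0.03  0.08 -0.17]
```

View pics/s2.png

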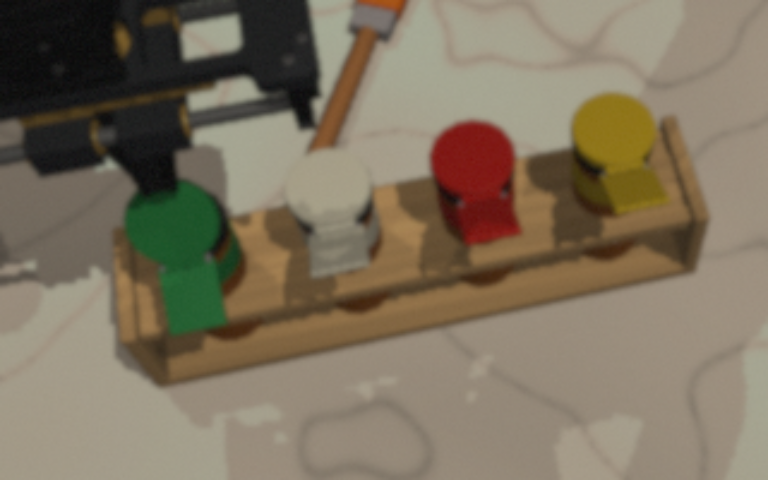

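The fingers slipped in front of the lid's rim (finger at about (155,180) in the crop, on the lid's underside), so the green lid is still open. I'll back out and remeasure.

```bash
python3 -m creep '[[0.4,0,-0.5,0,0,0,0],[0.4,0,-0.5,0,0,0,0],[0,0,-1,0,0,0,0],[0,0,-1.5,0,0,0,0],[0,0,-2,0,0,0,0],[0,0,-2,0,0,0,0],[0,0,0,0,0,0,0],[0,0,0,0,0,0,0]]'; python3 g.py .57 -.175 .139; python3 -c "
from m import *
rep('scene')" | sed -n '/green/,$p'
```

```text
t: 7.12
position: [0.5634, -0.1767, 0.2149]
tcp_rot: [0.002, -0.023, 1.0, -0.001]
force: [-0.2, 0.1, -0.6]
grip_width: 0.0006
t 7.12 pos [ 0.5634 -0.1767  0.2149] F [-0.2  0.1 -0.6] axes x [-0.999 -0.046 -0.004] z [ 0.004 -0.002 -1.   ] shift cm [-0.63  0.16  7.59]
scene green [154, 226, 41, 61, 1528] z pct [0.119 0.128 0.148 0.159 0.171]
   z0.116 113 [ 0.6243 -0.1725  0.1201] [ 0.614 -0.184] [ 0.629 -0.16 ]
   z0.122 252 [ 0.6135 -0.172   0.1251] [ 0.599 -0.185] [ 0.628 -0.158]
   z0.128 136 [ 0.6038 -0.1722  0.1299] [ 0.599 -0.185] [ 0.615 -0.158]
   z0.134 55 [ 0.5992 -0.1725  0.1372] [ 0.596 -0.183] [ 0.601 -0.163]
   z0.140 141 [ 0.5956 -0.1727  0.1433] [ 0.591 -0.191] [ 0.6   -0.155]
   z0.146 194 [ 0.5911 -0.1727  0.149 ] [ 0.586 -0.195] [ 0.596 -0.152]
   z0.152 206 [ 0.5867 -0.1729  0.155 ] [ 0.582 -0.195] [ 0.592 -0.151]
   z0.158 206 [ 0.5819 -0.1722  0.161 ] [ 0.577 -0.194] [ 0.587 -0.151]
   z0.164 164 [ 0.5775 -0.1745  0.167 ] [ 0.572 -0.192] [ 0.582 -0.155]
   z0.170 43 [ 0.5743 -0.1735  0.1715] [ 0.572 -0.185] [ 0.579 -0.161]
```

```bash
python3 - <<'E'
from h import *
p,d,P,E,fl=shot('scene','s3.png')
o=status.get_obs()
c=imaging.camera_params('scene')
for X in (o['position'],[.5703,-.1758,.1373]):
    k=np.linalg.inv(E)@np.append(X,1); print((c['cx']+fl*k[0]/k[2]).round(1),(c['cy']+fl*k[1]/k[2]).round(1))
m=(P[...,2]>.19)&(abs(P[...,1]+.176)<.03)&(P[...,2]<.27)
Q=P[m]
for lo in np.arange(.19,.27,.01):
    B=Q[(Q[:,2]>=lo)&(Q[:,2]<lo+.01)]
    if len(B):print(lo.round(2),len(B),B.min(0).round(3),B.max(0).round(3))
cv2.imwrite('pics/s3.png',cv2.resize(p[120:320,80:280,::-1],None,fx=3,fy=3))
E
```

```text
155.2 201.7
173.2 238.5
0.24 1 [ 0.572 -0.181  0.25 ] [ 0.572 -0.181  0.25 ]
0.25 120 [ 0.551 -0.182  0.25 ] [ 0.574 -0.164  0.26 ]
0.26 148 [ 0.55  -0.183  0.26 ] [ 0.574 -0.165  0.27 ]
```

View pics/s3.png

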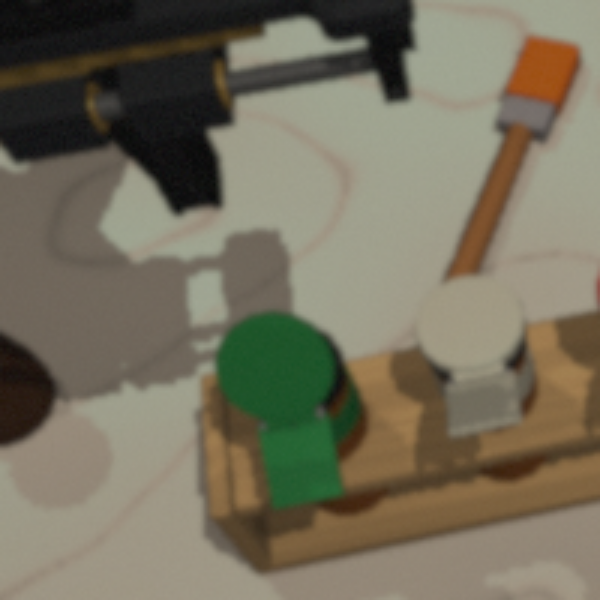

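The finger tip sits at about (146,190) full-frame, but the TCP projects to (155,202). I'll check the depth there and from the other cameras.

```bash
python3 - <<'E'
from h import *
for n in('scene','top'):
    p,d,P,E,fl=shot(n); c=imaging.camera_params(n)
    X=status.get_obs()['position']
    k=np.linalg.inv(E)@np.append(X,1); u,v=c['cx']+fl*k[0]/k[2],c['cy']+fl*k[1]/k[2]
    print(n,X.round(4),'proj',u.round(1),v.round(1))
    dk=(p.max(-1)<50)&(np.hypot(P[...,0]-X[0],P[...,1]-X[1])<.05)&(P[...,2]>.17)
    ii=np.argwhere(dk); Q=P[dk]; s=np.argsort(Q[:,2])[:12]
    for i in s[::3]: print(ii[i],Q[i].round(4))
    for v in range(176,200,4) if n=='scene' else []: print(v,[ (d[v,u].round(3),P[v,u].round(3).tolist()) for u in (142,147)])
p,d,P,E,fl=shot('wrist')
print('wrist',[(v,P[v,320].round(3).tolist(),P[v,310].round(3).tolist()) for v in range(280,330,8)])
E
```

```text
scene [ 0.5616 -0.1758  0.2113] proj 155.4 201.7
[188 146] [ 0.5692 -0.1744  0.2501]
[188 144] [ 0.5706 -0.1758  0.2524]
[188 143] [ 0.5708 -0.1767  0.2529]
[187 148] [ 0.5706 -0.1713  0.2532]
176 [(np.float32(0.509), [0.571, -0.171, 0.274]), (np.float32(0.507), [0.573, -0.166, 0.275])]
180 [(np.float32(0.515), [0.571, -0.173, 0.267]), (np.float32(0.514), [0.572, -0.168, 0.267])]
184 [(np.float32(0.519), [0.571, -0.175, 0.261]), (np.float32(0.524), [0.569, -0.171, 0.257])]
188 [(np.float32(0.526), [0.571, -0.178, 0.253]), (np.float32(0.527), [0.571, -0.173, 0.252])]
192 [(np.float32(0.832), [0.387, -0.26, -0.004]), (np.float32(0.83), [0.39, -0.251, -0.002])]
196 [(np.float32(0.823), [0.398, -0.259, 0.0]), (np.float32(0.826), [0.398, -0.251, -0.002])]
top [ 0.5615 -0.1758  0.211 ] proj 475.2 245.4
[242 477] [ 0.5467 -0.1438  0.3312]
[238 477] [ 0.5509 -0.1432  0.3341]
[235 477] [ 0.5543 -0.1432  0.3344]
[220 476] [ 0.5715 -0.1422  0.3358]
wrist [(280, [0.593, -0.173, 0.149], [nan, nan, nan]), (288, [0.552, -0.175, 0.255], [0.552, -0.181, 0.255]), (296, [0.551, -0.175, 0.264], [0.552, -0.18, 0.264]), (304, [0.552, -0.175, 0.272], [0.552, -0.18, 0.271]), (312, [0.555, -0.175, 0.274], [0.552, -0.18, 0.28]), (320, [0.559, -0.175, 0.274], [0.552, -0.18, 0.286]), (328, [0.563, -0.175, 0.274], [0.552, -0.18, 0.294])]
```

Scene and wrist depth both put the actual finger tips at z≈0.250 while the reported TCP is at 0.211, with x and y agreeing. So the tips really end about 39 mm above the reported TCP. The earlier press therefore stopped just above the lid, and I'll allow for this offset.

```bash
python3 -m creep '[[-0.5,0.1,1.5,0,0,0,0],[-0.4,0.1,1.5,0,0,0,0],[0,0,1.5,0,0,0,0],[0,0,1.5,0,0,0,0],[0,0,1,0,0,0,0],[0,0,0.6,0,0,0,0],[0,0,0.5,0,0,0,0],[0,0,0.5,0,0,0,0]]'; python3 g.py .57 -.175 .100;python3 -m creep '[[0,0,0.4,0,0,0,0],[0,0,0.4,0,0,0,0],[0,0,0.4,0,0,0,0],[0,0,0.4,0,0,0,0],[0,0,0.3,0,0,0,0],[0,0,0.2,0,0,0,0],[0,0,0,0,0,0,0],[0,0,0,0,0,0,0]]'; python3 g.py .57 -.175 .1
```

```text
t: 8.03
position: [0.5677, -0.1738, 0.1309]
tcp_rot: [-0.004, -0.023, 1.0, 0.0]
force: [-37.0, 7.8, 51.6]
grip_width: 0.0002
t 8.03 pos [ 0.5677 -0.1738  0.1309] F [-37.    7.8  51.6] axes x [-0.999 -0.046  0.008] z [-0.008  0.    -1.   ] shift cm [-0.25 -0.13  3.08]
t: 8.7
position: [0.571, -0.1735, 0.1047]
tcp_rot: [-0.0, -0.023, 1.0, 0.0]
force: [0.6, -0.3, 0.0]
grip_width: 0.0004
t 8.7 pos [ 0.571  -0.1735  0.1047] F [ 0.6 -0.3  0. ] axes x [-0.999 -0.046  0.001] z [-0.001  0.    -1.   ] shift cm [ 0.11 -0.14  0.47]
```

```bash
python3 -c "
from m import *
rep('scene')
p,*_=shot('scene');cv2.imwrite('pics/s4.png',cv2.resize(p[150:350,100:420,::-1],None,fx=2.4,fy=2.4))" | sed -n '/green/,$p'
```

```text
scene green [159, 235, 34, 44, 814] z pct [0.134 0.137 0.139 0.14  0.145]
   z0.128 28 [ 0.598  -0.1739  0.1331] [ 0.583 -0.186] [ 0.604 -0.155]
   z0.134 545 [ 0.5939 -0.1719  0.1377] [ 0.57  -0.194] [ 0.619 -0.152]
   z0.140 225 [ 0.6112 -0.1703  0.1424] [ 0.57  -0.192] [ 0.629 -0.153]
```

View pics/s4.png

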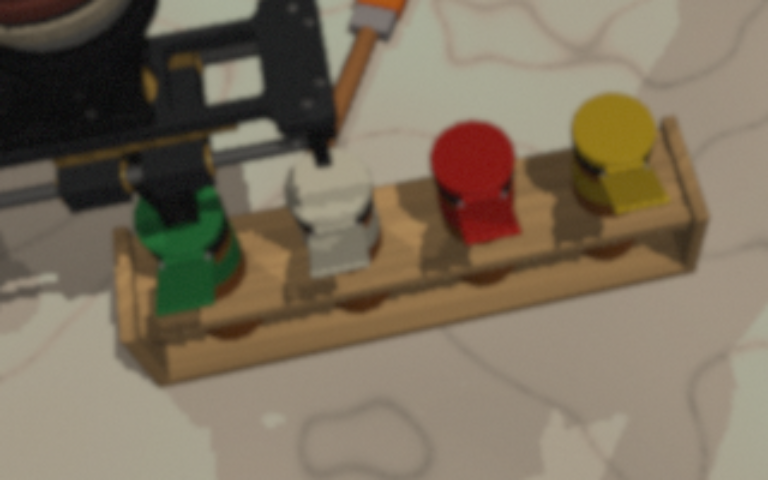

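The lid has swung nearly shut under the finger (at (180,215)), but the paddle tip at z≈0.144 is still short of the shut 0.150. I'll finish the press gently.

```bash
python3 -m creep '[[0,0,0.1,0,0,0,0],[0,0,0.1,0,0,0,0],[0,0,0.1,0,0,0,0],[0,0,0.1,0,0,0,0],[0,0,0.05,0,0,0,0],[0,0,0,0,0,0,0],[0,0,0,0,0,0,0],[0,0,0,0,0,0,0]]'; python3 g.py .57 -.175 .1
```

```text
t: 9.47
position: [0.5712, -0.1737, 0.1008]
tcp_rot: [0.0, -0.023, 1.0, 0.0]
force: [0.2, -0.2, -0.4]
grip_width: 0.0004
t 9.47 pos [ 0.5712 -0.1737  0.1008] F [ 0.2 -0.2 -0.4] axes x [-0.999 -0.046 -0.   ] z [ 0.  0. -1.] shift cm [ 0.13 -0.13  0.08]
```

```bash
python3 -m creep '[[0,0,0.05,0,0,0,0],[0,0,0.05,0,0,0,0],[0,0,0.05,0,0,0,0],[0,0,0.05,0,0,0,0],[0,0,0,0,0,0,0],[0,0,0,0,0,0,0],[0,0,0,0,0,0,0],[0,0,0,0,0,0,0]]'; python3 g.py .57 -.175 .1
```

```text
t: 10.13
position: [0.5712, -0.1737, 0.0996]
tcp_rot: [-0.0, -0.023, 1.0, -0.0]
force: [-3.3, 1.4, 4.9]
grip_width: 0.0
t 10.13 pos [ 0.5712 -0.1737  0.0996] F [-3.3  1.4  4.9] axes x [-0.999 -0.046  0.   ] z [-0. -0. -1.] shift cm [ 0.12 -0.12 -0.04]
```

```bash
python3 -m creep '[[0,0,0.05,0,0,0,0],[0,0,0.05,0,0,0,0],[0,0,0.05,0,0,0,0],[0,0,0,0,0,0,0],[0,0,0,0,0,0,0],[0,0,0,0,0,0,0],[0,0,0,0,0,0,0],[0,0,0,0,0,0,0]]'; python3 g.py .57 -.175 .1
```

```text
t: 10.8
position: [0.5712, -0.1738, 0.0995]
tcp_rot: [0.0, -0.023, 1.0, -0.0]
force: [-6.5, 2.8, 12.7]
grip_width: 0.0006
t 10.8 pos [ 0.5712 -0.1738  0.0995] F [-6.5  2.8 12.7] axes x [-0.999 -0.046 -0.   ] z [ 0. -0. -1.] shift cm [ 0.13 -0.12 -0.05]
```

The lid is firmly down (12.7 N on a hard stop, with the tip at 0.139). I'll retreat, check green, and measure the real gripper geometry before going over the neighbouring paddles.

```bash
python3 -m creep '[[0,0,-0.5,0,0,0,0],[0,0,-1,0,0,0,0],[0,0,-2,0,0,0,0],[0,0,-2,0,0,0,0],[0,0,-2,0,0,0,0],[0,1,-2,0,0,0,0],[0,2,-2,0,0,0,0],[0,2,0,0,0,0,0]]'; python3 g.py .62 -.016 .25
python3 - <<'E'
from m import *
rep('scene')
X=status.get_obs()['position']
for n in('scene','top','wrist'):
    p,d,P,E,fl=shot(n)
    dk=(P[...,2]>.19)&(np.hypot(P[...,0]-X[0],P[...,1]-X[1])<.13)
    Q=P[dk]-X
    for y0 in np.arange(-.12,.12,.02):
        B=Q[(Q[:,1]>=y0)&(Q[:,1]<y0+.02)]
        if len(B)>20: print(n,'y%.2f'%y0,len(B),'zmin',np.percentile(B[:,2],2).round(3),'x',np.percentile(B[B[:,2]<.12,0],[2,98]).round(3) if (B[:,2]<.12).sum()>5 else '')
E
```

```text
t: 11.47
position: [0.5714, -0.1247, 0.218]
tcp_rot: [0.004, -0.022, 1.0, -0.001]
force: [0.3, 0.8, 0.1]
grip_width: 0.0004
t 11.47 pos [ 0.5714 -0.1247  0.218 ] F [0.3 0.8 0.1] axes x [-0.999 -0.044 -0.008] z [ 0.008 -0.003 -1.   ] shift cm [-5.35 10.64 -3.19]
scene red [281, 202, 34, 49, 1198] z pct [0.133 0.137 0.138 0.139 0.149]
  disc [575.8 -13.3] 33.5 [ 0.5725 -0.015 ]
   z0.128 30 [ 0.5843 -0.0187  0.1329] [ 0.566 -0.036] [0.592 0.001]
   z0.134 921 [ 0.5704 -0.0151  0.1374] [ 0.542 -0.036] [0.603 0.006]
   z0.140 119 [ 0.606  -0.014   0.1428] [ 0.552 -0.027] [0.619 0.005]
   z0.146 110 [ 0.6167 -0.0136  0.1479] [ 0.61  -0.027] [0.621 0.   ]
scene yellow [340, 190, 36, 48, 1161] z pct [0.1   0.137 0.138 0.139 0.149]
  disc [572.1  66.2] 33.0 [0.5683 0.064 ]
   z0.128 29 [0.5811 0.0605 0.1324] [0.57  0.045] [0.589 0.079]
   z0.134 877 [0.5662 0.0641 0.1375] [0.539 0.043] [0.6   0.085]
   z0.140 119 [0.6016 0.0651 0.1428] [0.558 0.045] [0.61  0.081]
   z0.146 98 [0.6123 0.0666 0.1481] [0.606 0.053] [0.616 0.079]
scene green [158, 226, 37, 51, 1265] z pct [0.132 0.137 0.137 0.13
[... 821 characters left out ...]
 
top y-0.04 5430 zmin 0.133 x [-0.038 -0.038]
top y-0.02 12720 zmin 0.263 x 
top y0.00 6038 zmin 0.255 x 
top y0.02 5362 zmin 0.133 x [0.003 0.019]
top y0.04 4471 zmin 0.128 x 
top y0.06 5953 zmin 0.151 x 
top y0.08 3371 zmin 0.148 x 
wrist y-0.10 6141 zmin 0.108 x [-0.035  0.003]
wrist y-0.08 5575 zmin 0.12 x [-0.032  0.003]
wrist y-0.06 9674 zmin 0.12 x [-0.033 -0.032]
wrist y-0.04 14285 zmin 0.115 x [-0.039 -0.038]
wrist y-0.02 15200 zmin 0.052 x [-0.04   0.006]
wrist y0.00 16096 zmin 0.063 x [-0.041  0.006]
wrist y0.02 11505 zmin 0.116 x [-0.042 -0.036]
wrist y0.04 8874 zmin 0.12 x [-0.038 -0.037]
wrist y0.06 8885 zmin 0.108 x [-0.043 -0.001]
wrist y0.08 192 zmin 0.108 x [-0.044 -0.042]
```

Green now shows the same shut profile as its neighbours: disc level at 0.137–0.139, paddle tip at 0.148. The gripper body starts about 70 mm above the real tips. Next I move to red, tilting the body away from the rising lid.

```bash
python3 -m creep '[[0,1.4,0,0,0,0,0],[0,1.4,0,0,6.25,0,0],[0,1.4,0,0,6.25,0,0],[0,1.4,0,0,6.25,0,0],[0,1.4,0,0,6.25,0,0],[0,1.4,0,0,0,0,0],[0,1.3,0,0,0,0,0],[0,1.3,0,0,0,0,0]]'; python3 g.py .5985 -.0145 .195
```

```text
t: 12.33
position: [0.5636, -0.0129, 0.2117]
tcp_rot: [-0.216, -0.022, 0.976, -0.005]
force: [0.1, -0.5, 0.3]
grip_width: 0.0001
t 12.33 pos [ 0.5636 -0.0129  0.2117] F [ 0.1 -0.5  0.3] axes x [-0.905 -0.041  0.423] z [-0.422 -0.019 -0.906] shift cm [-3.86 -0.31  0.04]
```

```bash
python3 -m creep '[[-1,-0.1,0,0,0,0,0],[-1,-0.1,0,0,0,0,0],[-1,-0.1,0,0,0,0,0],[-0.9,0,0,0,0,0,0],[0,0,0,0,0,0,0],[0,0,0,0,0,0,0],[0,0,0,0,0,0,0],[0,0,0,0,0,0,0]]'; python3 g.py .5985 -.0145 .155
python3 - <<'E'
from h import *
o=status.get_obs();X=o['position']
p,d,P,E,fl=shot('scene')
m=(abs(P[...,1]-X[1])<.02)&(P[...,2]>.165)&(P[...,2]<.27)
Q=P[m]
for lo in np.arange(.17,.27,.006):
    B=Q[(Q[:,2]>=lo)&(Q[:,2]<lo+.006)]
    if len(B)>3:print(lo.round(3),len(B),B.mean(0).round(3),B.min(0)[:2].round(3),B.max(0)[:2].round(3))
cv2.imwrite('pics/s5.png',cv2.resize(p[100:300,160:460,::-1],None,fx=2.5,fy=2.5))
E
```

```text
t: 13.0
position: [0.5991, -0.0153, 0.1968]
tcp_rot: [-0.216, -0.022, 0.976, -0.005]
force: [0.6, -0.1, -0.2]
grip_width: 0.0005
t 13.0 pos [ 0.5991 -0.0153  0.1968] F [ 0.6 -0.1 -0.2] axes x [-0.906 -0.041  0.422] z [-0.421 -0.019 -0.907] shift cm [-1.71  0.09  3.82]
```

View pics/s5.png

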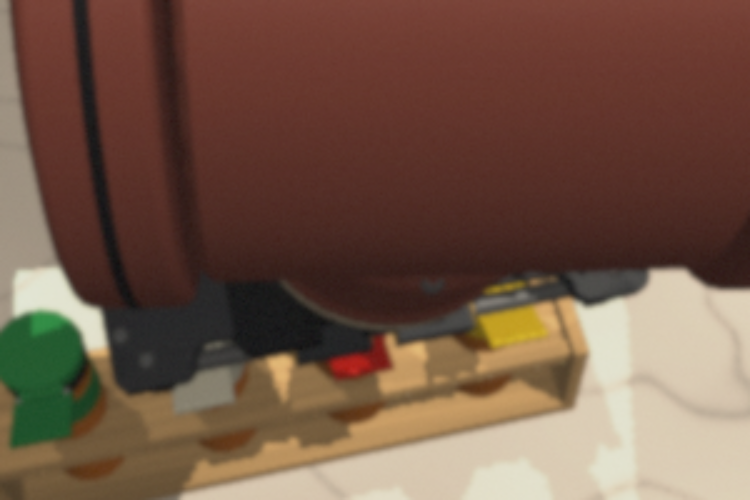

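The scene view is now blocked by the arm, though the red paddle is just visible at (360,355) below the gripper. I'll use wrist depth for the tip against the paddle.

```bash
python3 - <<'E'
from m import *
X=status.get_obs()['position']
p,d,P,E,fl=shot('wrist','w2.png')
z=E[:3,:3]
print('cam',E[:3,3].round(3))
for v in range(272,312,4): print(v,P[v,310].round(4),P[v,328].round(4),p[v,310])
m=masks(p)['red']; Q=P[m]; Q=Q[np.isfinite(Q[:,0])]
for lo in np.arange(.128,.16,.006):
    B=Q[(Q[:,2]>=lo)&(Q[:,2]<lo+.006)]
    if len(B)>8: print('   z%.3f'%lo,len(B),B.mean(0).round(4),B.min(0)[:2].round(3),B.max(0)[:2].round(3))
E
```

```text
cam [ 0.609 -0.014  0.414]
272 [ 0.5956 -0.0229  0.1361] [ 0.595  -0.0079  0.1379] [155  34  23]
276 [ 0.599  -0.0226  0.1384] [ 0.5984 -0.0078  0.1397] [155  33  21]
280 [ 0.6024 -0.0224  0.1413] [ 0.6017 -0.0077  0.1414] [155  33  22]
284 [ 0.6067 -0.0194  0.2391] [ 0.605  -0.0076  0.1429] [105  34  26]
288 [ 0.6088 -0.0192  0.2411] [ 0.6083 -0.0099  0.2408] [42 33 29]
292 [ 0.6108 -0.0191  0.2443] [ 0.6104 -0.01    0.245 ] [43 35 31]
296 [ 0.6127 -0.0189  0.2479] [ 0.6123 -0.01    0.2491] [41 34 30]
300 [ 0.6145 -0.0186  0.2524] [ 0.6141 -0.01    0.2521] [40 32 29]
304 [ 0.6162 -0.0185  0.2555] [ 0.6158 -0.01    0.256 ] [40 34 30]
308 [ 0.6179 -0.0183  0.2592] [ 0.6175 -0.01    0.2589] [39 33 30]
   z0.134 1984 [ 0.5708 -0.0162  0.1383] [ 0.541 -0.039] [0.602 0.005]
   z0.140 249 [ 0.5934 -0.0152  0.1413] [ 0.541 -0.037] [0.606 0.005]
```

View pics/w2.png

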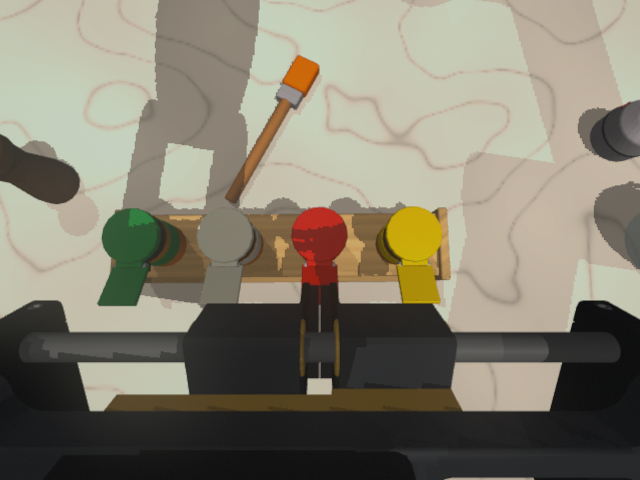

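Finger front corner at (0.607, 0.2385) agrees with the predicted geometry, and the finger is centred over the red paddle (image (320,280)). I'll descend straight down in world.

```bash
python3 -m creep '[[-0.42,0,0.91,0,0,0,0],[-0.63,0,1.36,0,0,0,0],[-0.63,0,1.36,0,0,0,0],[-0.63,0,1.36,0,0,0,0],[-0.42,0,0.91,0,0,0,0],[-0.21,0,0.45,0,0,0,0],[-0.17,0,0.36,0,0,0,0],[0,0,0,0,0,0,0]]'; python3 g.py .5985 -.0145 .083;python3 -m creep '[[-0.17,0,0.36,0,0,0,0],[-0.17,0,0.36,0,0,0,0],[-0.17,0,0.36,0,0,0,0],[-0.17,0,0.36,0,0,0,0],[-0.13,0,0.27,0,0,0,0],[-0.13,0,0.27,0,0,0,0],[0,0,0,0,0,0,0],[0,0,0,0,0,0,0]]';python3 g.py .5985 -.0145 .083
```

```text
t: 13.77
position: [0.5987, -0.0152, 0.1208]
tcp_rot: [-0.217, -0.022, 0.976, -0.005]
force: [-0.5, -0.0, -0.0]
grip_width: 0.0003
t 13.77 pos [ 0.5987 -0.0152  0.1208] F [-0.5 -0.  -0. ] axes x [-0.905 -0.041  0.424] z [-0.424 -0.019 -0.906] shift cm [-1.59  0.07  3.43]
t: 14.43
position: [0.5989, -0.0153, 0.0997]
tcp_rot: [-0.217, -0.022, 0.976, -0.005]
force: [0.5, -0.2, 0.3]
grip_width: 0.0004
t 14.43 pos [ 0.5989 -0.0153  0.0997] F [ 0.5 -0.2  0.3] axes x [-0.905 -0.041  0.424] z [-0.423 -0.019 -0.906] shift cm [-0.68  0.08  1.53]
```

```bash
python3 -m creep '[[-0.13,0,0.27,0,0,0,0],[-0.13,0,0.27,0,0,0,0],[-0.13,0,0.27,0,0,0,0],[-0.13,0,0.27,0,0,0,0],[-0.13,0,0.27,0,0,0,0],[-0.08,0,0.18,0,0,0,0],[0,0,0,0,0,0,0],[0,0,0,0,0,0,0]]';python3 g.py .5985 -.0145 .083; cat > lid.py <<'E'
from m import *
for n in('wrist','scene','top'):
    p,d,P,E,fl=shot(n,'last_'+n+'.png')
    m=masks(p)['red']; Q=P[m]; Q=Q[np.isfinite(Q[:,0])&(abs(Q[:,1]+.015)<.035)]
    for lo in np.arange(.11,.2,.008):
        B=Q[(Q[:,2]>=lo)&(Q[:,2]<lo+.008)]
        if len(B)>8: print(n,'z%.3f'%lo,len(B),B.mean(0).round(4),B.min(0)[:2].round(3),B.max(0)[:2].round(3))
E
python3 lid.py
```

```text
t: 15.1
position: [0.5994, -0.0152, 0.0827]
tcp_rot: [-0.217, -0.022, 0.976, -0.005]
force: [-0.3, 0.9, 0.6]
grip_width: 0.0003
t 15.1 pos [ 0.5994 -0.0152  0.0827] F [-0.3  0.9  0.6] axes x [-0.905 -0.041  0.423] z [-0.422 -0.019 -0.906] shift cm [0.09 0.08 0.01]
wrist z0.110 134 [ 0.6139 -0.0138  0.1164] [ 0.609 -0.029] [0.617 0.   ]
wrist z0.118 801 [ 0.6045 -0.0145  0.1231] [ 0.598 -0.029] [0.613 0.   ]
wrist z0.126 878 [ 0.5965 -0.015   0.1289] [ 0.59 -0.03] [ 0.603 -0.   ]
wrist z0.134 235 [ 0.5929 -0.0151  0.1392] [ 0.591 -0.03 ] [ 0.613 -0.002]
wrist z0.142 804 [ 0.5895 -0.015   0.1463] [ 0.586 -0.036] [0.614 0.005]
wrist z0.150 1133 [ 0.5857 -0.0156  0.1542] [ 0.582 -0.039] [0.59  0.007]
wrist z0.158 1339 [ 0.5817 -0.015   0.1621] [ 0.574 -0.039] [0.586 0.007]
wrist z0.166 1294 [ 0.5772 -0.0111  0.17  ] [ 0.568 -0.037] [0.582 0.006]
wrist z0.174 1208 [ 0.5724 -0.014   0.1767] [ 0.567 -0.03 ] [ 0.577 -0.   ]
```

The red lid stands at about 1.08 rad. A few mm more brings it to about 1.2.

```bash
python3 -m creep '[[-0.08,0,0.18,0,0,0,0],[-0.08,0,0.18,0,0,0,0],[-0.04,0,0.09,0,0,0,0],[0,0,0,0,0,0,0],[0,0,0,0,0,0,0],[0,0,0,0,0,0,0],[0,0,0,0,0,0,0],[0,0,0,0,0,0,0]]';python3 g.py .5985 -.0145 .083; python3 lid.py
```

```text
t: 15.92
position: [0.5994, -0.0153, 0.078]
tcp_rot: [-0.216, -0.022, 0.976, -0.005]
force: [-0.2, -0.7, 0.2]
grip_width: 0.0003
t 15.92 pos [ 0.5994 -0.0153  0.078 ] F [-0.2 -0.7  0.2] axes x [-0.905 -0.041  0.423] z [-0.422 -0.019 -0.906] shift cm [ 0.28  0.08 -0.41]
wrist z0.110 296 [ 0.6093 -0.0148  0.1147] [ 0.604 -0.029] [0.615 0.   ]
wrist z0.118 901 [ 0.6016 -0.0148  0.1222] [ 0.596 -0.029] [ 0.607 -0.   ]
wrist z0.126 554 [ 0.5956 -0.015   0.1284] [ 0.591 -0.03 ] [ 0.613 -0.001]
wrist z0.134 165 [ 0.5935 -0.0149  0.14  ] [ 0.592 -0.031] [ 0.594 -0.001]
wrist z0.142 565 [ 0.5917 -0.0154  0.1463] [ 0.589 -0.035] [0.594 0.006]
wrist z0.150 856 [ 0.5893 -0.0153  0.1541] [ 0.587 -0.038] [0.592 0.007]
wrist z0.158 1040 [ 0.5867 -0.0155  0.1622] [ 0.58  -0.038] [0.59  0.007]
wrist z0.166 1357 [ 0.5835 -0.0148  0.1703] [ 0.575 -0.037] [0.587 0.006]
wrist z0.174 2007 [ 0.5795 -0.0156  0.178 ] [ 0.574 -0.034] [0.584 0.001]
```

About 1.24 rad. Backing out along the tool axis (up and away from the lid), then a final check.

```bash
python3 -m creep '[[0,0,-0.5,0,0,0,0],[0,0,-1,0,0,0,0],[0,0,-2,0,0,0,0],[0,0,-3,0,0,0,0],[0,0,-3,0,0,0,0],[0,0,-3,0,0,0,0],[0,0,-2,0,0,0,0],[0,0,0,0,0,0,0]]'; python3 -m creep '[[0,3,0,0,0,0,0],[0,4,0,0,0,0,0],[0,4,0,0,0,0,0],[0,4,0,0,0,0,0],[0,4,0,0,0,0,0],[0,4,0,0,0,0,0],[0,3,0,0,0,0,0],[0,0,0,0,0,0,0]]'; python3 lid.py; python3 -c "
from m import *
rep('scene')"; python3 g.py 0 0 0; python3 -c "
import cv2;a=cv2.imread('pics/last_scene.png')[130:330,100:420];cv2.imwrite('pics/end.png',cv2.resize(a,None,fx=2.4,fy=2.4))"
```

```text
t: 16.73
position: [0.6641, -0.0127, 0.2158]
tcp_rot: [-0.212, -0.022, 0.977, -0.006]
force: [0.0, -0.0, 0.8]
grip_width: 0.0004
t: 17.4
position: [0.6465, 0.2544, 0.2087]
tcp_rot: [-0.217, -0.026, 0.976, -0.005]
force: [0.0, 0.3, 0.4]
grip_width: 0.0009
wrist z0.110 310 [ 0.6097 -0.0134  0.1141] [ 0.568 -0.029] [0.616 0.006]
wrist z0.118 329 [ 0.6021 -0.0142  0.122 ] [ 0.596 -0.03 ] [0.608 0.001]
wrist z0.126 228 [ 0.5953 -0.0137  0.1287] [ 0.59  -0.029] [0.6   0.001]
wrist z0.134 65 [ 0.5936 -0.0138  0.1392] [ 0.592 -0.028] [ 0.594 -0.002]
wrist z0.142 181 [ 0.5918 -0.0111  0.146 ] [ 0.589 -0.028] [0.594 0.005]
wrist z0.150 157 [ 0.589  -0.0052  0.154 ] [ 0.586 -0.02 ] [0.591 0.008]
wrist z0.158 106 [ 0.5865 -0.0012  0.1612] [ 0.584 -0.014] [0.589 0.009]
wrist z0.166 83 [0.5815 0.0026 0.1709] [ 0.577 -0.004] [0.586 0.006]
wrist z0.174 14 [0.5796 0.0007 0.1745] [ 0.577 -0.001] [0.582 0.003]
scene z0.110 191 [ 0.6075 -0.0131  0.1142] [ 0.572 -0.035] [0.614 0.002]
scene z0.118 183 [ 0.6    -0.0134  0.122 ] [ 0.593 -0.028] [0.607 0.001]
scene z0.126 108 [ 0.594  -0.0133  0.1289] [ 0.59
[... 1853 characters left out ...]

scene green [158, 226, 35, 51, 1228] z pct [0.134 0.136 0.137 0.139 0.149]
   z0.128 27 [ 0.5946 -0.1689  0.1332] [ 0.581 -0.184] [ 0.6   -0.153]
   z0.134 959 [ 0.5785 -0.1737  0.1371] [ 0.551 -0.195] [ 0.614 -0.152]
   z0.140 146 [ 0.615  -0.1709  0.1429] [ 0.558 -0.184] [ 0.623 -0.157]
   z0.146 84 [ 0.6249 -0.1709  0.148 ] [ 0.619 -0.184] [ 0.629 -0.158]
t 17.6 pos [0.6487 0.2462 0.2091] F [ 0.5 -1.   0. ] axes x [-0.905 -0.04   0.423] z [-0.423 -0.02  -0.906] shift cm [ 50.86 -21.67  46.86]m.py:20: RuntimeWarning: Mean of empty slice.
  c,r=cv2.minEnclosingCircle((pts*1000).astype(np.float32)); print('  disc',np.array(c).round(1),round(r,1),pts.mean(0).round(4))
  ret = um.true_divide(
```

View pics/end.png

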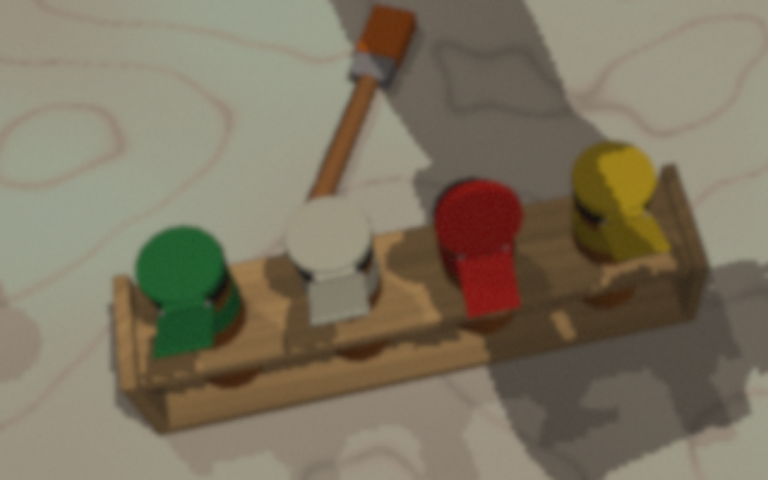

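The picture shows red standing open at (478,215) with its paddle tipped down; green (182,268), white (330,235) and yellow (612,180) are shut. The arm is clear, so I'm handing in.

```bash
python3 -c "
from plant import job; print(job.finish_job())"
```

```text
the job is handed in; nothing more can be done
None
```

I pressed the green cap fully shut first, then tipped the red lid up by its thumb paddle. The job was handed in at about 17.6 s with the arm well clear of the rack.

**Last checks:**
- **Green:** pressed to a hard stop at 12.7 N. Its disc is level at 0.137–0.139 m and its paddle tip is at 0.148 m, the same as the shut yellow cap.
- **Red:** the lid stands at about 1.24 rad, and stayed there after the finger left.
- **Yellow:** its measurements did not change.
- **White:** it looks shut and untouched in the final picture, but I did not measure its height.

**What disagreed or went wrong:**
- **Finger tips:** they really end about 39 mm short of the reported TCP, as scene and wrist depth both showed. My first press on green therefore stopped above the lid, and I corrected for the offset afterwards.
- **Force on green:** the second approach pushed briefly on the lid's rim through the finger tips, with about 64 N at the wrist (limit 120 N). The lid then swung down. I read force only at the end of each call, so the true peak may have been higher.
- **Scene camera:** the arm blocked its view while I pressed red, so I used the wrist camera there. With the arm clear, scene and wrist agreed on the red lid.

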